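Heat-sink air test on the bench blower

TASK

Give the finned heat sink its air test on the grey blower rig: set it down flat and centred over the round air outlet and let go of it, move the black-knobbed air lever until it lines up with the orange set pointer, and with the lever left there press the green start plunger fully down and let it come up. Then bring the lever all the way back against its idle stop. The heat sink stays on the outlet; do not move the orange pointer, the flux bottle, the solder spool or the multimeter.

Things in the scene. Friction and masses are not known exactly. Their poses are not given: they have to be found in the camera images.
- test_rig: Grey low blower box with a flat top deck, 180 (x) x 340 (y) mm, deck top 45 mm above the bench; fixed. Origin: centre of its underside, on the bench; its front (louvres) faces -x, z is up. In its frame: air outlet at (0, +120), lever pivot at (+55, 0), green plunger at (+30, -125) mm.
- outlet (a point): Centre of the air outlet, on the deck surface near the rig's left end: a black round mouth, 24 mm across, in an aluminium disc 66 mm across; both flush with the deck. Axes as the rig's.
- heat_sink: Loose square white-metal heat sink with upright fins, 40 x 40 x 19 mm; starts on the bench right of the rig. Origin: centre of its underside, z up.
- lever_knob (a point): Centre of the top of the lever's upright black knob: 18 mm across, standing from 20 to 54 mm above the deck on a flat steel arm that sweeps horizontally (arm top 14 mm above the deck). Knob axis 80 mm from the pivot. The point's x axis points from knob to pivot, z up. The stop pins at both ends are 14 mm high.
- lever_pivot (a point): Lever's vertical pivot axis at deck height; axes as those of lever_knob, so they turn with the lever.
- air_lever (a joint): Lever angle q, rad: 0 = against the idle stop (red tick, right end of the scale, plunger side), 1.3 = full air; grows clockwise seen from above (the knob, on the robot's side of the pivot, moves to the rig's left, +y). In the rig's frame the knob lies from the pivot towards (-cos(0.65-q), -sin(0.65-q)). Takes about 2 N at the knob; stays where it is left.
- pointer_flag (a point): Top of the inner end of the orange set pointer, a small block 10 mm wide and 8 mm high on the rim of the white scale, 105 mm from the lever pivot; the point's x axis points to the pivot.
- set_pointer (a joint): Angle of the orange set pointer, rad, same pivot, zero and sense as the lever angle: the lever is set when both read the same. It is stiff and must not be moved.
- plunger_top (a point): Centre of the top of the green mushroom-headed start plunger, 30 mm across, 33 mm above the deck when up.
- plunger (a joint): Plunger depth, m: 0 = up, 0.010 = fully down; pressed straight down, the spring takes 2.5 N at first and 6 N at full stroke and pushes it up again.
- flux_bottle: White flux bottle with blue tip, 33 mm across, 90 mm tall, standing just behind the rig; leave alone. Origin: centre of its underside.
- solder_spool: Solder spool, 54 mm across, 36 mm tall, standing just behind the rig; leave alone. Origin: centre of its underside.
- multimeter: Red handheld multimeter, 142 x 72 x 43 mm, lying right of the heat sink; leave alone. Origin: centre of its underside.

How it is judged:
On the way, in this order (a step that is already met when the one before it is completed fails the run):
1. the heat sink lies flat over the outlet, within 8 mm of its centre, and is let go (horizontal distance between heat_sink and outlet below 0.008 m and z of heat_sink in the frame of outlet below 0.005 m and angle between heat_sink's own z axis and vertical below 0.1 rad and contact force between the fingers and heat_sink below 0.1 N), for 0.2 s.
2. the lever is lined up with the orange pointer, within 0.08 rad, the heat sink on the outlet (angle between the x axis of lever_knob and the x axis of pointer_flag, either way round below 0.08 rad and horizontal distance between heat_sink and outlet below 0.008 m and z of heat_sink in the frame of outlet below 0.005 m and angle between heat_sink's own z axis and vertical below 0.1 rad), for 0.3 s.
3. the plunger is pressed fully (at least 8.5 of 10 mm) with the lever still at the pointer (all of step 2 and value of joint plunger above 0.0085 m), for 0.05 s.
4. the plunger is let up and the lever is back at its idle stop, within 0.06 rad (value of joint air_lever below 0.06 rad and value of joint plunger below 0.002 m), for 0.2 s.
At the end, for the whole second after the job is handed in: The heat sink rests flat on the outlet, released, within 8 mm of its centre; the lever is within 0.06 rad of its idle stop and the plunger is up (all of step 1 and all of step 4 and linear speed of heat_sink below 0.02 m/s); the robot touches nothing.
It fails at once if the red multimeter is shifted more than 15 mm or tipped (distance of multimeter from where it was at the start of the episode above 0.015 m or angle between multimeter's own z axis and vertical above 0.3 rad).
It fails at once if the flux bottle is shifted more than 15 mm or tipped (distance of flux_bottle from where it was at the start of the episode above 0.015 m or angle between flux_bottle's own z axis and vertical above 0.3 rad).
It fails at once if the solder spool is shifted more than 15 mm or tipped (distance of solder_spool from where it was at the start of the episode above 0.015 m or angle between solder_spool's own z axis and vertical above 0.3 rad).
It fails at once if the orange set pointer is moved more than 5 mm (distance of pointer_flag from where it was at the start of the episode above 0.005 m).
It also fails if it takes over 58 s, if anything falls off the work surface, if the arm or the gripper's body presses on something with over 40 N, if the wrist force passes 120 N, or if a joint passes its speed limit or range.

ROBOT

A 6-joint arm with a two-finger parallel gripper is mounted at the origin on a cart in front of the work surface, level with it; the furniture and walls round the work are solid. World frame = base frame: x ahead of the robot, y to its left, z up, the work surface at z = 0. Lengths are in m, angles in rad, forces in N, time in s.
With the tool pointing down it reaches from about 0.375 to 0.9 m from the base axis. Payload 3.1 kg.
Tool frame: the origin (TCP) lies between the finger pads; the fingertips stand 11 mm ahead of it and the grasp point (between the pads) lies 8 mm behind it; z points along the fingers, y is the line along which they close (so a half turn about z gives the same grasp; the last joint's range is limited). The gripper opens to 85 mm and grips with 20 to 120 N. Pads are 22 mm wide; open, the fingers measure 114 mm over their backs; the gripper's body (76 mm by 85 mm) begins 54 mm behind the grasp point. The pads swing forward as they close: fully open they stand 13 mm farther back than shut.
Start: joints at [-1.51, 0.527, 1.433, -0, 1.181, -0.178], TCP at [0.148, -0.607, 0.242] pointing down, gripper open.
Joint ranges: [-3.08, 3.08], [-0.75, 2.2], [0.22, 2.44], [-1.43, 4.57], [0, 2.65], [-2.85, 2.85]. Speed limits (rad/s): [2.79, 2.79, 3.14, 3.14, 3.14, 3.14].

INTERFACE

Orientations are given as [roll, pitch, yaw] about the fixed x, y, z axes, in that order (R = Rz(yaw) Ry(pitch) Rx(roll)).
In Python, from cell import ctrl, viewer gives the robot as it stands. The module is installed in compiled form; this text tells all that it offers.
- The arm moves only by the tool drive_tool, never from a script. Its argument "increments" is a list of rows, each an object with "translation": the shift along the tool's x, y, z scaled (see below), a list of three; "spin": the turn about the tool's z scaled (see below); "hand": the opening, from -1 (shut) to 1 (fully open). In form: [{"translation": [tx, ty, tz], "spin": spin, "hand": hand}, ...]. A call has 1 to 5 rows; each row shifts and turns the commanded pose from where the row before left it, along the tool's axes as they then stand; what a row does not reach is not made up. The controller multiplies each number of a shift by 0.025 m and each number of a turn by 0.1 rad. A row lasts 1/12 s, in which the tool goes at most 41.7 mm and 7.16 degrees, less where a joint would pass 70% of its speed; a pose out of reach is approached as far as the arm can. A call with a number of a shift or a turn outside -1 to 1 is refused whole. A call with a gripper value outside its range is refused whole. The fingers move at their own pace and stop on an object; "squeeze" is the grip in N (left out, the last holds). Time passes only in rows, so rows that do not move let the fingers close. It gives the time, the measured TCP pose, the force, the opening and the grip force at its end, in the units of the state.
- ctrl.observe(): the state, without advancing time (a new reading comes with each control period).
- viewer.camera(name): name is "scene" or "top" or "wrist"; returns the picture (480x640x3 uint8, red, green, blue); there is no depth.
- viewer.camera_params(name): a dict with "K" (3x3 intrinsics, pixels), "T" (4x4, takes a point from camera to world coordinates); the wrist camera has in their place "tool_from_camera" (4x4, takes a point from camera to tool coordinates, whose origin is the TCP and whose axes are the flange's). Camera axes: x right, y down, z forward; pixel columns grow to the right and rows downward; lengths in m; the calibration is good to about 2 mm. A picture is of the moment at which its call begins: read the wrist's pose just before it. camera_params takes no time and is no camera call.
- ctrl.hand_in(): hands the job in; it is judged then, once.
The state is a dict: "time": time; "q": joint angles; "joint_vel": joint speeds; "joint_efforts": joint torques, N m; "tcp_pos": TCP position; "ee_rot": TCP orientation; "force": force on the tool from outside, world axes, zero at the start; "ft_torque": the same for the moment, N m; "opening": opening from 0.0 (shut) to 1.0 (fully open); "grip_force": force on a finger pad.
Only numpy, scipy, OpenCV 4.12 (cv2) and the standard library are available. Lean on these libraries where they do the work, as an engineer would, in place of code of your own. Each camera call takes 0.05 s, during which the arm holds its last target. There are 200 camera calls.

## Working session

There is one attempt and no reset: what is moved stays moved. The work goes in short steps, Python scripts to look and compute and a tool call to move; the robot and the scene stay as the last step left them, time stands still between calls to the robot, and variables do not carry over. Pictures are saved under pics/ and viewed, at most 10 in all, crops included, and the job is handed in when it is done.

Besides the shell and the picture viewer there is one more tool, called after ">>>" by a JSON object that holds its "fn" and its "kwargs". drive_tool: Moves the arm, as the interface text tells. Its arguments: {"type":"object","properties":{"increments":{"type":"array"},"squeeze":{"type":"number"}},"required":["increments"]}

```bash
mkdir -p pics
python3 - <<'E'
from cell import ctrl, viewer
import cv2, numpy as np
o=ctrl.observe(); print({k:np.round(v,3) for k,v in o.items()})
for n in ("scene","top"):
    cv2.imwrite(f"pics/{n}0.png",viewer.camera(n)[:,:,::-1]); p=viewer.camera_params(n); print(n,np.round(p["K"],2).tolist(),np.round(p["T"],4).tolist())
print(viewer.camera_params("wrist"))
E
```

```text
{'time': np.float64(0.0), 'q': array([-1.51 ,  0.528,  1.434, -0.   ,  1.181, -0.178]), 'joint_vel': array([ 0.001, -0.001, -0.001,  0.   , -0.001,  0.   ]), 'joint_efforts': array([ 0.0000e+00, -4.4235e+01, -1.7802e+01, -0.0000e+00,  8.0000e-03,
        0.0000e+00]), 'tcp_pos': array([ 0.148, -0.606,  0.241]), 'ee_rot': array([-3.139, -0.   ,  0.24 ]), 'force': array([ 0.125, -1.064,  0.689]), 'ft_torque': array([-0.013,  0.06 , -0.023]), 'grip_force': np.float64(0.0), 'opening': np.float64(0.999)}
scene [[568.4, 0.0, 325.18], [0.0, 568.4, 237.9], [0.0, 0.0, 1.0]] [[-0.9954, 0.0551, -0.0781, 0.701], [0.0952, 0.4984, -0.8617, 1.1177], [-0.0086, -0.8652, -0.5013, 0.7845], [0.0, 0.0, 0.0, 1.0]]
top [[458.6, 0.0, 322.53], [0.0, 458.6, 242.72], [0.0, 0.0, 1.0]] [[-0.0181, -0.99, 0.1396, 0.3931], [-0.9998, 0.0189, 0.0042, -0.0949], [-0.0068, -0.1395, -0.9902, 1.2535], [0.0, 0.0, 0.0, 1.0]]
{'K': array([[352.63970504,   0.        , 318.1263538 ],
       [  0.        , 352.63970504, 237.05930361],
       [  0.        ,   0.        ,   1.        ]]), 'tool_from_camera': array([[-6.67888238e-04, -9.51947835e-01, -3.06259487e-01,
         7.84350381e-02],
       [ 9.99999769e-01, -5.97972421e-04, -3.22110944e-04,
         8.26778781e-04],
       [ 1.23498089e-04, -3.06259632e-01,  9.51948015e-01,
        -1.32241832e-01],
       [ 0.00000000e+00,  0.00000000e+00,  0.00000000e+00,
         1.00000000e+00]])}
```

View pics/top0.png

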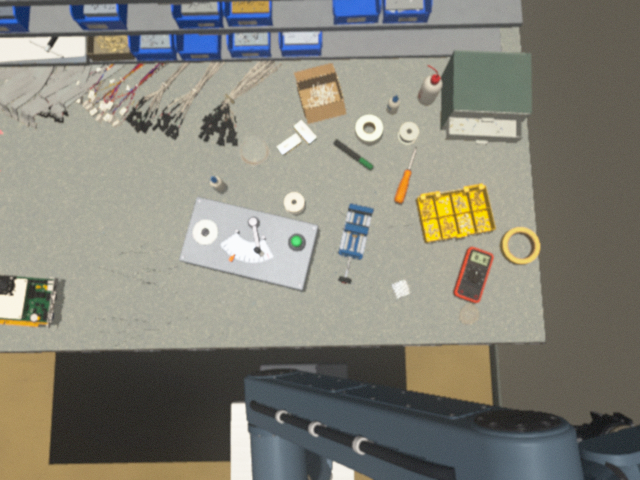

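View pics/scene0.png

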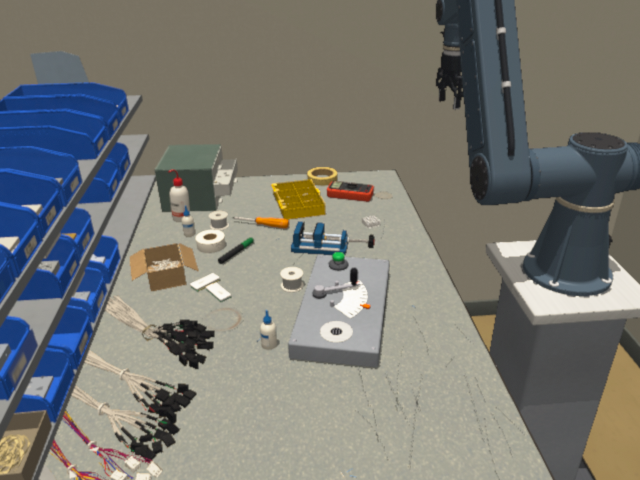

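The top view shows the outlet near (205,232), plunger (297,242), knob (257,250), orange pointer (233,258), and heat sink (401,289). The scene view shows the outlet at (336,331), plunger (338,257) and heat sink (371,220). I'll look at enlarged crops next.

```bash
cat > h.py <<'E'
import numpy as np, cv2
from cell import ctrl, viewer
def ray(n,uv,z):
    p=viewer.camera_params(n); K,T=p["K"],np.array(p["T"])
    d=T[:3,:3]@np.linalg.solve(K,[uv[0],uv[1],1]); c=T[:3,3]
    return (c+d*(z-c[2])/d[2])
def proj(n,P,T=None):
    p=viewer.camera_params(n); T=np.array(p["T"]) if T is None else T
    c=(np.asarray(P)-T[:3,3])@T[:3,:3]; q=c@np.array(p["K"]).T; return q[...,:2]/q[...,2:]
E
python3 - <<'E'
from h import *
t=cv2.imread("pics/top0.png"); s=cv2.imread("pics/scene0.png")
a=cv2.resize(t[190:300,175:335],None,fx=5,fy=5,interpolation=cv2.INTER_CUBIC)
cv2.imwrite("pics/topcrop.png",a)
b=cv2.resize(t[270:310,380:430],(400,320),interpolation=cv2.INTER_CUBIC)
c=cv2.resize(s[200:240,350:400],(400,320),interpolation=cv2.INTER_CUBIC)
cv2.imwrite("pics/hs.png",np.hstack([b,c]))
def cen(im,m,box):
    x0,y0,x1,y1=box; mm=np.zeros(im.shape[:2],bool); mm[y0:y1,x0:x1]=m[y0:y1,x0:x1]; ys,xs=np.nonzero(mm); return xs.mean(),ys.mean(),len(xs)
for n,im,bg,bo in(("top",t,(285,230,310,255),(225,250,242,268)),("scene",s,(325,248,350,270),(355,298,375,312))):
    h=cv2.cvtColor(im,cv2.COLOR_BGR2HSV)
    g=(abs(h[...,0].astype(int)-65)<20)&(h[...,1]>120); o=(abs(h[...,0].astype(int)-11)<9)&(h[...,1]>130)
    G=cen(im,g,bg);O=cen(im,o,bo);print(n,G,ray(n,G,.075),O,ray(n,O,.05))
print(ray("top",(205,232),.045),ray("scene",(336,331),.045),ray("top",(401,289),.019),ray("scene",(371,220),.019))
E
```

```text
top (np.float64(295.88461538461536), np.float64(240.65384615384616), 78) [ 0.5659717  -0.02071262  0.075     ] (np.float64(231.3846153846154), np.float64(258.0), 13) [0.52659308 0.15174594 0.05      ]
scene (np.float64(337.87628865979383), np.float64(255.96907216494844), 97) [ 0.56876702 -0.01391075  0.075     ] (np.float64(365.8), np.float64(305.73333333333335), 30) [0.52784359 0.15230065 0.05      ]
[0.59841003 0.22410626 0.045     ] [0.59978697 0.22289972 0.045     ] [ 0.43800661 -0.29738202  0.019     ] [ 0.44287201 -0.2846441   0.019     ]
```

View pics/topcrop.png

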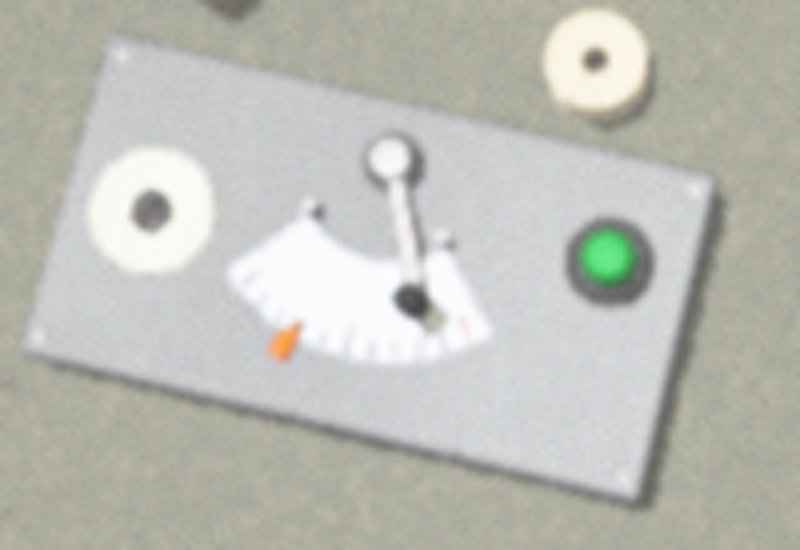

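View pics/hs.png

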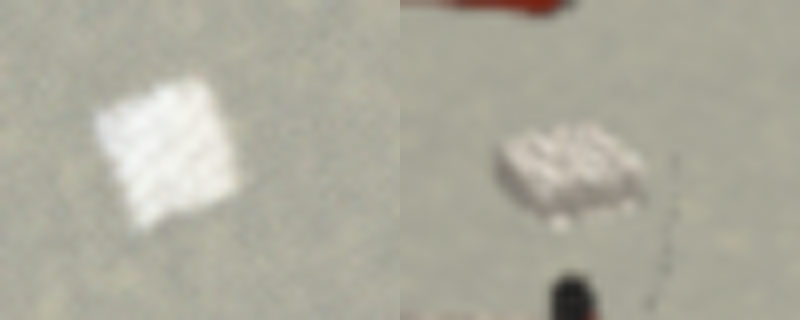

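The top crop shows the deck corners at (113,40), (712,180), (642,500) and (30,350), the outlet at (151,211), and the lever about a fifth of the way up from idle. The heat sink's corners are clear, and it is rotated by roughly 17–20°.

```bash
cat >> h.py <<'E'
def rigp(x,y,yaw,P):
    c,s=np.cos(yaw),np.sin(yaw); P=np.atleast_2d(P); return np.c_[x+c*P[:,0]-s*P[:,1], y+s*P[:,0]+c*P[:,1], P[:,2]]
E
python3 - <<'E'
from h import *
from scipy.optimize import least_squares
px=lambda u,v:(175+(u+.5)/5-.5,190+(v+.5)/5-.5)
P=np.array([[.09,.17,.045],[.09,-.17,.045],[-.09,-.17,.045],[-.09,.17,.045],[0,.12,.045],[.03,-.125,.075]])
uv=np.array([px(113,40),px(712,180),px(642,500),px(30,350),px(151,211),px(608,256)])
f=least_squares(lambda p:(proj("top",rigp(*p,P))-uv).ravel(),[.57,.1,0]);print(f.x,f.fun.round(2))
r=f.x
print("outlet",rigp(*r,[0,.12,.045]),"pivot",rigp(*r,[.055,0,.045]),"plunger",rigp(*r,[.03,-.125,.078]))
pv=rigp(*r,[.055,0,.045])[0]
def q(n,u,z):
    w=ray(n,u,z)-pv; a=np.arctan2(-w[1],-w[0])-r[2]; return np.hypot(w[0],w[1]), .65-a
print("lever",q("top",px(410,299),.095),"ptr",q("top",(231.4,258),.05),q("scene",(365.8,305.7),.05))
# heat sink
h=np.array([ray("top",(380+(u+.5)/8-.5,270+(v+.5)/8-.5),.019) for u,v in((95,112),(205,78),(240,188),(140,230))])
print(h,h.mean(0),np.linalg.norm(np.diff(h,axis=0),axis=1))
d=np.diff(np.vstack([h,h[:1]]),axis=0); print(np.degrees(np.arctan2(d[:,1],d[:,0])))
print(ray("scene",(350+570/8-50,200+165/8),.019))
E
```

```text
[ 0.56768743  0.10632822 -0.25116529] [-0.61 -1.43  1.84 -1.   -0.08  0.75 -2.18  1.04  0.77  0.52  0.26 -0.05]
outlet [[0.59751137 0.22256303 0.045     ]] pivot [[0.62096172 0.09265891 0.045     ]] plunger [[ 0.56567952 -0.0222057   0.078     ]]
lever (np.float64(0.0798187667351746), np.float64(0.21919096547604083)) ptr (np.float64(0.11131961022810673), np.float64(0.9579327282928036)) (np.float64(0.11053363474612307), np.float64(0.9675223481103048))
[[ 0.45299058 -0.27237652  0.019     ]
 [ 0.46368492 -0.30969749  0.019     ]
 [ 0.42677723 -0.31979236  0.019     ]
 [ 0.41345651 -0.28584411  0.019     ]] [ 0.43922731 -0.29692762  0.019     ] [0.03882299 0.03826336 0.03646814]
[ -74.01031474 -164.70280219  111.42419949   18.81181306]
[ 0.44278329 -0.28087929  0.019     ]
```

>>> {"fn": "drive_tool", "kwargs": {"increments": [{"translation": [0.95,-0.62,0.2],"spin": 0,"hand": 1},{"translation": [0.95,-0.62,0.2],"spin": 0,"hand": 1},{"translation": [0.95,-0.62,0.2],"spin": 0,"hand": 1},{"translation": [0.95,-0.62,0.2],"spin": 0,"hand": 1},{"translation": [0.95,-0.62,0.2],"spin": 0,"hand": 1}]}}

```text
time: 0.52
tcp_pos: [0.2459, -0.5022, 0.2167]
ee_rot: [-3.141, -0.0, 0.239]
force: [0.3, 0.2, 0.3]
opening: 0.996
grip_force: 0.0
```

>>> {"fn": "drive_tool", "kwargs": {"increments": [{"translation": [0.95,-0.62,0.2],"spin": 0,"hand": 1},{"translation": [0.95,-0.62,0.2],"spin": 0,"hand": 1},{"translation": [0.95,-0.62,0.2],"spin": 0,"hand": 1},{"translation": [0.95,-0.62,0.2],"spin": 0,"hand": 1},{"translation": [0.95,-0.62,0.2],"spin": 0,"hand": 1}]}}

```text
time: 0.93
tcp_pos: [0.343, -0.3988, 0.1918]
ee_rot: [-3.141, 0.0, 0.24]
force: [0.6, -1.0, 0.2]
opening: 1.004
grip_force: 0.0
```

>>> {"fn": "drive_tool", "kwargs": {"increments": [{"translation": [0.95,-0.62,0.2],"spin": 0,"hand": 1},{"translation": [0.95,-0.62,0.2],"spin": 0,"hand": 1},{"translation": [0.95,-0.62,0.2],"spin": 0,"hand": 1},{"translation": [0.95,-0.62,0.2],"spin": 0,"hand": 1},{"translation": [0,0,0],"spin": 0,"hand": 1}]}}

```text
time: 1.35
tcp_pos: [0.4215, -0.3129, 0.1711]
ee_rot: [-3.137, 0.0, 0.244]
force: [-0.3, 0.5, -1.3]
opening: 1.002
grip_force: 0.0
```

```bash
cat >> h.py <<'E'
from scipy.spatial.transform import Rotation as Ro
def wristT():
    o=ctrl.observe(); T=np.eye(4); T[:3,:3]=Ro.from_euler("xyz",o["ee_rot"]).as_matrix(); T[:3,3]=o["tcp_pos"]
    return T@np.array(viewer.camera_params("wrist")["tool_from_camera"])
def wray(T,uv,z):
    d=T[:3,:3]@np.linalg.solve(viewer.camera_params("wrist")["K"],[uv[0],uv[1],1]); c=T[:3,3]; return c+d*(z-c[2])/d[2]
def wshot(name):
    T=wristT(); im=viewer.camera("wrist")[:,:,::-1].copy(); cv2.imwrite(f"pics/{name}.png",im); np.save(f"pics/{name}.npy",T); return T,im
E
python3 - <<'E'
from h import *
T,im=wshot("w1")
g=cv2.cvtColor(im,cv2.COLOR_BGR2GRAY)
print(proj("wrist",[.439,-.297,.019],T))
E
```

```text
[304.27653325 197.61118258]
```

View pics/w1.png

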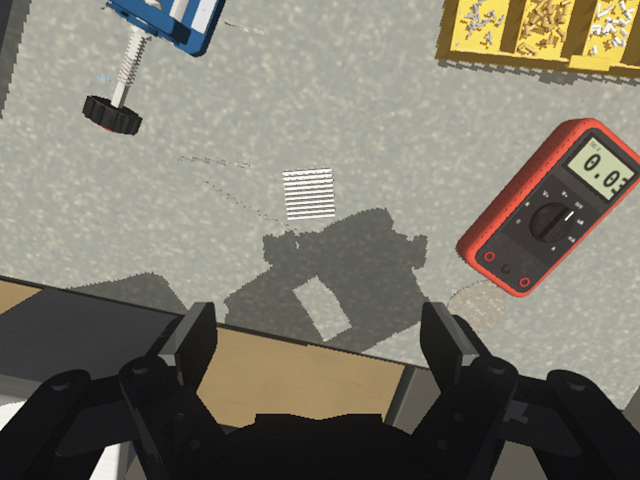

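The heat sink is clear of neighbours. Its corners are near (283,170), (331,168), (336,216) and (288,219), and the fins run along the closing line.

Run:
```python
from h import *
T=np.load("pics/w1.npy");o=ctrl.observe()
h=np.array([wray(T,c,.019) for c in((283,170),(331.5,168),(336,216),(288,219))])
d=np.diff(np.vstack([h,h[:1]]),axis=0)
print(h.mean(0),np.linalg.norm(d,axis=1),np.arctan2(d[:,1],d[:,0])%(np.pi/2))
print(o["tcp_pos"],o["ee_rot"])
```

```text
[ 0.44314945 -0.30051486  0.019     ] [0.03873674 0.03963439 0.04005126 0.04054162] [0.28464728 0.34946769 0.30888723 0.31584421]
[ 0.42064866 -0.31484602  0.17150533] [-3.13933638e+00  9.69162461e-04  2.44035752e-01]
```

>>> {"fn": "drive_tool", "kwargs": {"increments": [{"translation": [0,0,0.5],"spin": -0.7,"hand": 1},{"translation": [1.0,-0.32,0.9],"spin": 0,"hand": 1},{"translation": [0,0,1],"spin": 0,"hand": 1},{"translation": [0,0,1],"spin": 0,"hand": 1},{"translation": [0,0,1],"spin": 0,"hand": 1}]}}

```text
time: 1.82
tcp_pos: [0.4412, -0.3031, 0.0615]
ee_rot: [3.14, -0.0, 0.31]
force: [0.6, 0.7, 0.3]
opening: 0.996
grip_force: 0.0
```

>>> {"fn": "drive_tool", "kwargs": {"increments": [{"translation": [0,0,0.8],"spin": 0,"hand": 1},{"translation": [0,0,0.5],"spin": 0,"hand": 1},{"translation": [0,0,0.3],"spin": 0,"hand": 1},{"translation": [0,0,0],"spin": 0,"hand": 1},{"translation": [0,0,0],"spin": 0,"hand": 1}]}}

```text
time: 2.23
tcp_pos: [0.4411, -0.3028, 0.0224]
ee_rot: [3.141, 0.0, 0.309]
force: [-0.2, 0.2, 0.1]
opening: 0.998
grip_force: 0.0
```

>>> {"fn": "drive_tool", "kwargs": {"increments": [{"translation": [0.08,-0.12,0.25],"spin": 0,"hand": 1},{"translation": [0,0,0],"spin": 0,"hand": -1},{"translation": [0,0,0],"spin": 0,"hand": -1},{"translation": [0,0,0],"spin": 0,"hand": -1},{"translation": [0,0,0],"spin": 0,"hand": -1}], "squeeze": 30}}

```text
time: 2.65
tcp_pos: [0.4426, -0.2988, 0.0166]
ee_rot: [3.141, -0.0, 0.31]
force: [-0.4, 1.9, 26.2]
opening: 0.453
grip_force: 30.6
```

>>> {"fn": "drive_tool", "kwargs": {"increments": [{"translation": [0,0,0],"spin": 0,"hand": -1},{"translation": [0,0,0],"spin": 0,"hand": -1},{"translation": [0,0,0],"spin": 0,"hand": -1},{"translation": [0,0,0],"spin": 0,"hand": -1},{"translation": [0,0,0],"spin": 0,"hand": -1}]}}

```text
time: 3.07
tcp_pos: [0.4426, -0.2988, 0.0167]
ee_rot: [3.141, -0.001, 0.31]
force: [-1.2, 1.1, 6.2]
opening: 0.454
grip_force: 30.8
```

>>> {"fn": "drive_tool", "kwargs": {"increments": [{"translation": [0,0,-0.3],"spin": 0,"hand": -1},{"translation": [0,0,-0.8],"spin": 0,"hand": -1},{"translation": [0,0,-1],"spin": 0,"hand": -1},{"translation": [0,0,-1],"spin": 0,"hand": -1},{"translation": [0,0,-1],"spin": 0,"hand": -1}]}}

```text
time: 3.48
tcp_pos: [0.4419, -0.2983, 0.1196]
ee_rot: [-3.141, 0.001, 0.31]
force: [0.1, -0.5, -0.5]
opening: 0.454
grip_force: 30.3
```

>>> {"fn": "drive_tool", "kwargs": {"increments": [{"translation": [0,0,-1],"spin": 0,"hand": -1},{"translation": [0.34,-0.5,-1],"spin": 0,"hand": -1},{"translation": [0.68,-1,0],"spin": 0,"hand": -1},{"translation": [0.68,-1,0],"spin": 0,"hand": -1},{"translation": [0.68,-1,0],"spin": 0,"hand": -1}]}}

```text
time: 3.9
tcp_pos: [0.4724, -0.1964, 0.1695]
ee_rot: [3.141, -0.001, 0.308]
force: [1.1, 1.3, -1.1]
opening: 0.454
grip_force: 30.3
```

>>> {"fn": "drive_tool", "kwargs": {"increments": [{"translation": [0.68,-1,0],"spin": 0,"hand": -1},{"translation": [0.68,-1,0],"spin": 0,"hand": -1},{"translation": [0.68,-1,0],"spin": 0,"hand": -1},{"translation": [0.68,-1,0],"spin": 0,"hand": -1},{"translation": [0.68,-1,0],"spin": 0,"hand": -1}]}}

```text
time: 4.32
tcp_pos: [0.515, -0.0506, 0.1688]
ee_rot: [-3.141, 0.0, 0.31]
force: [0.8, 0.2, 0.3]
opening: 0.458
grip_force: 30.3
```

>>> {"fn": "drive_tool", "kwargs": {"increments": [{"translation": [0.68,-1,0],"spin": 0,"hand": -1},{"translation": [0.68,-1,0],"spin": 0,"hand": -1},{"translation": [0.68,-1,0],"spin": 0,"hand": -1},{"translation": [0.34,-0.5,0],"spin": 0,"hand": -1},{"translation": [0,0,0],"spin": 0,"hand": -1}]}}

```text
time: 4.73
tcp_pos: [0.5454, 0.0524, 0.1687]
ee_rot: [-3.141, -0.001, 0.314]
force: [0.3, -1.1, -0.6]
opening: 0.457
grip_force: 30.3
```

>>> {"fn": "drive_tool", "kwargs": {"increments": [{"translation": [0.68,-1,0],"spin": 0,"hand": -1},{"translation": [0.68,-1,0],"spin": 0,"hand": -1},{"translation": [0.68,-1,0],"spin": 0,"hand": -1},{"translation": [0.68,-1,0],"spin": 0,"hand": -1},{"translation": [0,0,0],"spin": 0,"hand": -1}]}}

```text
time: 5.15
tcp_pos: [0.5807, 0.1689, 0.1689]
ee_rot: [-3.141, -0.003, 0.313]
force: [0.6, -0.1, 0.0]
opening: 0.457
grip_force: 30.4
```

Run:
```python
from h import *
o=ctrl.observe();print(o["tcp_pos"])
T,im=wshot("w2")
print(proj("wrist",[[.5975,.2226,.045],[.5657,-.0222,.078],[.621,.0927,.045]],T))
```

```text
[0.58071979 0.16888585 0.16885136]
[[254.50433932 190.0627919 ]
 [559.13106113 341.03865073]
 [430.99716475 213.43596384]]
```

View pics/w2.png

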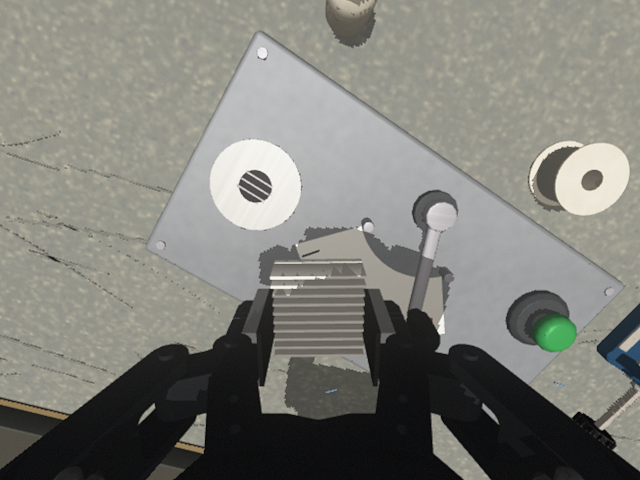

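The outlet is at (255.5,185), within about 5 px of the prediction. The heat sink sits centred between the pads, so I'll refine with the wrist measurement, where any bias cancels.

Run:
```python
from h import *
T=np.load("pics/w2.npy")
im=cv2.imread("pics/w2.png"); g=cv2.cvtColor(im,cv2.COLOR_BGR2GRAY)
m=np.zeros_like(g); m[125:245,195:315]=(g[125:245,195:315]>195)
c=max(cv2.findContours(m,cv2.RETR_EXTERNAL,cv2.CHAIN_APPROX_NONE)[0],key=len); e=cv2.fitEllipse(c); print(e)
P=wray(T,e[0],.045); print(P)
for z,uv in((.078,(555,329)),): print(wray(T,uv,z))
y=.313; d=P-ctrl.observe()["tcp_pos"]; print("xt,yt",d[0]*np.cos(y)+d[1]*np.sin(y), d[0]*np.sin(y)-d[1]*np.cos(y))
# sink front corners in tool frame: top-edge of far fin
Tt=np.array(viewer.camera_params("wrist")["tool_from_camera"])
```

```text
((254.8061981201172, 184.120849609375), (87.8863525390625, 93.01553344726562), 133.31056213378906)
[0.60178634 0.22350203 0.045     ]
[ 0.57374232 -0.01426834  0.078     ]
xt,yt 0.03852894272451727 -0.047265270825370354
```

>>> {"fn": "drive_tool", "kwargs": {"increments": [{"translation": [0.72,-0.9,0],"spin": 0,"hand": -1},{"translation": [0.72,-0.9,0],"spin": 0,"hand": -1},{"translation": [0,0,1],"spin": 0,"hand": -1},{"translation": [0,0,1],"spin": 0,"hand": -1},{"translation": [0,0,1],"spin": 0,"hand": -1}]}}

```text
time: 5.62
tcp_pos: [0.5999, 0.2177, 0.0932]
ee_rot: [3.141, -0.0, 0.31]
force: [-0.5, 0.1, -1.6]
opening: 0.455
grip_force: 30.4
```

>>> {"fn": "drive_tool", "kwargs": {"increments": [{"translation": [0,0,0.5],"spin": 0,"hand": -1},{"translation": [0,0,0.4],"spin": 0,"hand": -1},{"translation": [0,0,0],"spin": 0,"hand": -1},{"translation": [0,0,0],"spin": 0,"hand": -1},{"translation": [0,0,0],"spin": 0,"hand": -1}]}}

```text
time: 6.03
tcp_pos: [0.601, 0.2188, 0.0724]
ee_rot: [3.141, -0.002, 0.309]
force: [1.3, -0.2, 0.2]
opening: 0.461
grip_force: 30.4
```

>>> {"fn": "drive_tool", "kwargs": {"increments": [{"translation": [0.05,-0.17,0.2],"spin": 0,"hand": -1},{"translation": [0,0,0.1],"spin": 0,"hand": -1},{"translation": [0,0,0.1],"spin": 0,"hand": -1},{"translation": [0,0,0],"spin": 0,"hand": -1},{"translation": [0,0,0],"spin": 0,"hand": -1}]}}

```text
time: 6.45
tcp_pos: [0.6002, 0.224, 0.0618]
ee_rot: [-3.141, -0.001, 0.31]
force: [-1.3, 1.4, 3.4]
opening: 0.457
grip_force: 30.8
```

>>> {"fn": "drive_tool", "kwargs": {"increments": [{"translation": [0,0,0],"spin": 0,"hand": 0.5},{"translation": [0,0,0],"spin": 0,"hand": 0.5},{"translation": [0,0,0],"spin": 0,"hand": 0.5},{"translation": [0,0,0],"spin": 0,"hand": 0.5},{"translation": [0,0,-0.4],"spin": 0,"hand": 0.5}]}}

```text
time: 6.87
tcp_pos: [0.5982, 0.2231, 0.0693]
ee_rot: [-3.141, 0.005, 0.31]
force: [-0.3, -0.6, -0.3]
opening: 0.75
grip_force: 0.0
```

>>> {"fn": "drive_tool", "kwargs": {"increments": [{"translation": [0,0,-1],"spin": 0,"hand": 0.5},{"translation": [0,0,-1],"spin": 0,"hand": 0.5},{"translation": [0,0,-1],"spin": 0,"hand": 0.5},{"translation": [0,0,-1],"spin": 0,"hand": 0.5},{"translation": [-0.5,0.8,0],"spin": 0,"hand": 0.5}]}}

```text
time: 7.28
tcp_pos: [0.5987, 0.2042, 0.1777]
ee_rot: [3.141, -0.015, 0.313]
force: [1.1, -0.5, 0.4]
opening: 0.749
grip_force: 0.0
```

>>> {"fn": "drive_tool", "kwargs": {"increments": [{"translation": [-1,1,0],"spin": 1,"hand": -1},{"translation": [-0.5,0.5,0],"spin": 1,"hand": -1},{"translation": [0,0,0],"spin": 1,"hand": -1},{"translation": [0,0,0],"spin": 1,"hand": -1},{"translation": [0,0,0],"spin": 0,"hand": -1}]}}

```text
time: 7.7
tcp_pos: [0.5682, 0.1539, 0.1719]
ee_rot: [-3.141, -0.001, -0.093]
force: [-0.1, -0.2, 0.3]
opening: 0.031
grip_force: 0.0
```

Run:
```python
from h import *
o=ctrl.observe();print(o["tcp_pos"],o["ee_rot"],o["q"])
T,im=wshot("w3")
print(proj("wrist",[[.5975,.2226,.045],[.601,.2226,.045],[.5657,-.0222,.078],[.621,.0927,.045]],T))
cv2.imwrite("pics/t3.png",viewer.camera("top")[:,:,::-1])
```

```text
[0.56824883 0.15386399 0.17194384] [-3.14142396e+00 -8.15129933e-04 -9.28072136e-02] [7.47302545e-02 5.66847015e-01 1.59339636e+00 3.65964220e-05
 9.80517432e-01 1.73831337e+00]
[[222.12133189 202.33887239]
 [221.29428251 197.74678284]
 [580.28038693 225.79054765]
 [395.16446083 153.71831614]]
```

View pics/w3.png

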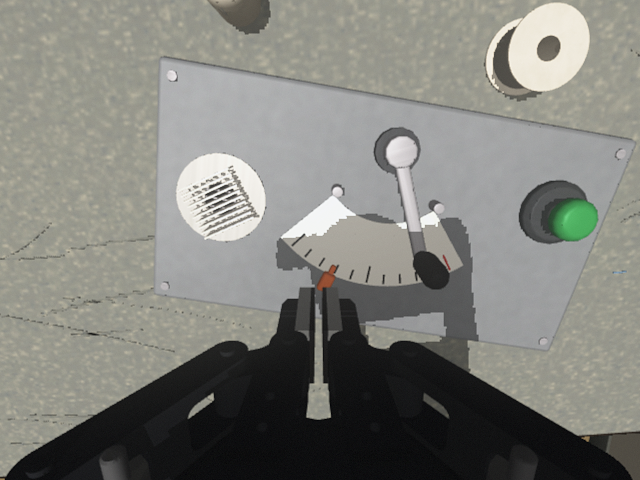

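The sink lies on the outlet disc, which is centred near (221,197). The pointer's inner end is near (332,268), the knob top (431,267), the plunger (574,219), and the deck corners (163,58), (636,139), (547,350) and (154,295). I'll check the centring and fit the rig from this view.

Run:
```python
from h import *
from scipy.optimize import least_squares
T=np.load("pics/w3.npy"); im=cv2.imread("pics/w3.png")
P=np.array([[.09,.17,.045],[.09,-.17,.045],[-.09,-.17,.045],[-.09,.17,.045],[0,.12,.045]])
uv=np.array([(163,58),(636,139),(547,350),(154,295),(221,197)])
f=least_squares(lambda p:(proj("wrist",rigp(*p,P),T)-uv).ravel(),[.57,.1,-.25]);print(f.x,f.fun.round(1)); r=f.x
for n,p in dict(outlet=[0,.12,.045],pivot=[.055,0,.045],plunger=[.03,-.125,.078]).items(): print(n,rigp(*r,p),proj("wrist",rigp(*r,p),T))
pv=rigp(*r,[.055,0,.045])[0]
def q(u,z):
    w=wray(T,u,z)-pv; a=np.arctan2(-w[1],-w[0])-r[2]; return np.hypot(w[0],w[1]), .65-a
for lab,u,z in(("ptr inner",(333,267),.053),("ptr outer",(321,288),.053),("knobtop",(432,268),.099)): print(lab,q(u,z),wray(T,u,z))
for qq in(.85,.95,1.05):
    a=.65-qq; print(qq,proj("wrist",rigp(*r,[.055-.105*np.cos(a),-.105*np.sin(a),.053]),T))
a=cv2.resize(im[145:250,165:275],None,fx=6,fy=6,interpolation=cv2.INTER_CUBIC)
b=cv2.resize(im[240:300,290:350],(240,240),interpolation=cv2.INTER_CUBIC); c=np.zeros((a.shape[0],240,3),np.uint8); c[:240]=b; cv2.imwrite("pics/crop3.png",np.hstack([a[:600],c[:600]])[:,:800])
```

```text
[ 0.56983726  0.10612015 -0.25460409] [-5.9 -3.1  4.8  1.2  2.8  3.4 -1.9  1.5  1.   1.9]
outlet [[0.60006074 0.22225172 0.045     ]] [[221.97795816 198.939843  ]]
pivot [[0.62306423 0.09226772 0.045     ]] [[395.69190331 150.71949571]]
plunger [[ 0.56738737 -0.02240611  0.078     ]] [[580.93192418 223.33431811]]
ptr inner (np.float64(0.09711095198602387), np.float64(0.9600728509807845)) [0.54102864 0.14423596 0.053     ]
ptr outer (np.float64(0.11713078871809561), np.float64(0.9610108689113869)) [0.52417549 0.15504222 0.053     ]
knobtop (np.float64(0.06990074056010781), np.float64(0.2565214236795489)) [0.55383647 0.08259146 0.099     ]
0.85 [[341.76876035 280.90490458]]
0.95 [[329.47644836 275.96144828]]
1.05 [[317.67257551 269.8472502 ]]
```

View pics/crop3.png

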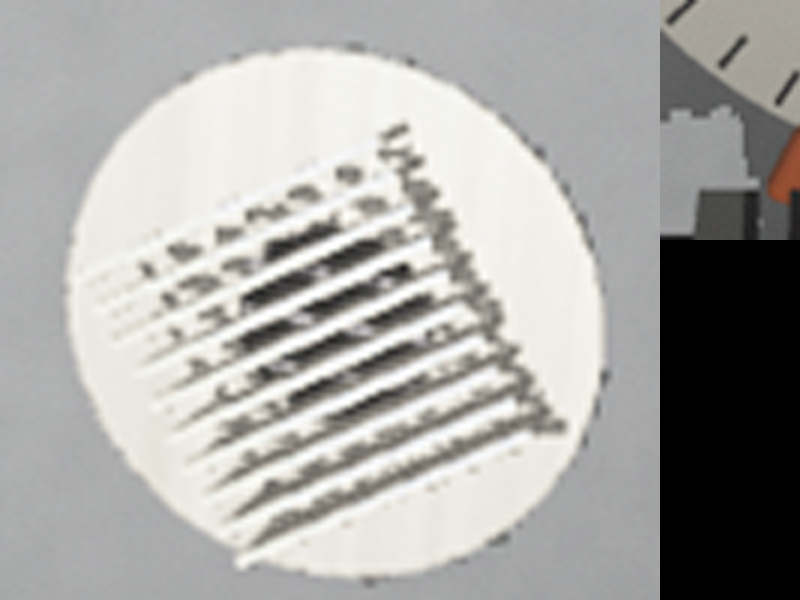

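Run:
```python
from h import *
T=np.load("pics/w3.npy")
g=lambda u,v:(165+(u+.5)/6-.5,145+(v+.5)/6-.5)
c=np.array([wray(T,g(*p),.064) for p in((85,265),(385,135),(555,425),(240,565))])
print(c,np.linalg.norm(c-np.roll(c,1,0),axis=1)); s=c.mean(0); o=wray(T,g(335,312),.045); print(s,o,s-o)
```

```text
[[0.61322674 0.24490007 0.064     ]
 [0.6245197  0.2082835  0.064     ]
 [0.58956758 0.19419638 0.064     ]
 [0.5760189  0.23416629 0.064     ]] [0.03872515 0.03831846 0.03768419 0.04220379]
[0.60083323 0.22038656 0.064     ] [0.60192872 0.2230953  0.045     ] [-0.00109549 -0.00270874  0.019     ]
```

The sink is about 3 mm off centre, well inside 8 mm. Next I'll grip the knob, with the closing line along the rig's y axis.

>>> {"fn": "drive_tool", "kwargs": {"increments": [{"translation": [0,0,0],"spin": 0.8,"hand": 0},{"translation": [0,0,0],"spin": 0.8,"hand": 0},{"translation": [-0.06,0.8,0],"spin": 0,"hand": 0},{"translation": [-0.06,0.8,0],"spin": 0,"hand": 0},{"translation": [-0.06,0.8,0],"spin": 0,"hand": 0}], "squeeze": 20}}

```text
time: 8.22
tcp_pos: [0.5489, 0.0974, 0.1712]
ee_rot: [-3.142, -0.0, -0.246]
force: [0.0, -0.7, 0.1]
opening: 0.505
grip_force: 0.0
```

>>> {"fn": "drive_tool", "kwargs": {"increments": [{"translation": [-0.06,0.75,0.3],"spin": 0,"hand": 0},{"translation": [0,0,0.8],"spin": 0,"hand": 0},{"translation": [0,0,0.4],"spin": 0,"hand": 0},{"translation": [0,0,0],"spin": 0,"hand": 0},{"translation": [0,0,0],"spin": 0,"hand": 0}]}}

```text
time: 8.63
tcp_pos: [0.5428, 0.0801, 0.1331]
ee_rot: [3.141, 0.001, -0.249]
force: [0.6, -0.1, -0.3]
opening: 0.499
grip_force: 0.0
```

Run:
```python
from h import *
o=ctrl.observe();print(o["tcp_pos"],o["ee_rot"])
T,im=wshot("w4"); print(proj("wrist",[[.5432,.0791,.099]],T))
```

```text
[0.54278185 0.08007786 0.13311183] [ 3.14146460e+00  1.37576734e-03 -2.48729907e-01]
[[318.53319319 282.35438914]]
```

View pics/w4.png

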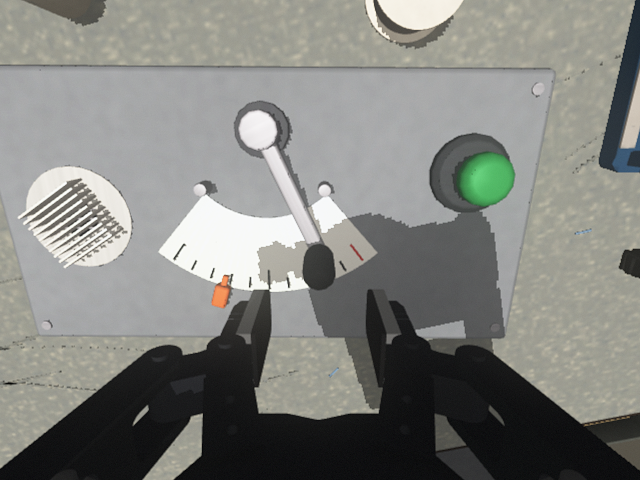

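The knob's top is at (319,275), centred between the fingers and within about 4 mm of the prediction. I'll descend and close.

>>> {"fn": "drive_tool", "kwargs": {"increments": [{"translation": [0.08,0,0.8],"spin": 0,"hand": 0},{"translation": [0,0,0.8],"spin": 0,"hand": 0},{"translation": [0,0,0.5],"spin": 0,"hand": 0},{"translation": [0,0,0],"spin": 0,"hand": 0},{"translation": [0,0,0],"spin": 0,"hand": 0}]}}

```text
time: 9.1
tcp_pos: [0.5452, 0.0796, 0.0813]
ee_rot: [-3.142, -0.0, -0.249]
force: [-0.6, -0.6, 0.5]
opening: 0.502
grip_force: 0.0
```

>>> {"fn": "drive_tool", "kwargs": {"increments": [{"translation": [0,0,0],"spin": 0,"hand": -1},{"translation": [0,0,0],"spin": 0,"hand": -1},{"translation": [0,0,0],"spin": 0,"hand": -1},{"translation": [0,0,0],"spin": 0,"hand": -1},{"translation": [0,0,0],"spin": 0,"hand": -1}]}}

```text
time: 9.52
tcp_pos: [0.5458, 0.0792, 0.0823]
ee_rot: [-3.141, -0.003, -0.25]
force: [0.2, 0.6, 6.1]
opening: 0.198
grip_force: 20.8
```

>>> {"fn": "drive_tool", "kwargs": {"increments": [{"translation": [-0.16,-0.44,0],"spin": 0,"hand": -1},{"translation": [-0.09,-0.46,0],"spin": 0,"hand": -1},{"translation": [-0.03,-0.47,0],"spin": 0,"hand": -1},{"translation": [0.04,-0.46,0],"spin": 0,"hand": -1},{"translation": [0.11,-0.4,0],"spin": 0,"hand": -1}]}}

```text
time: 9.93
tcp_pos: [0.5528, 0.1337, 0.0817]
ee_rot: [3.139, 0.005, -0.25]
force: [-7.0, -4.0, 6.9]
opening: 0.197
grip_force: 21.2
```

>>> {"fn": "drive_tool", "kwargs": {"increments": [{"translation": [0,0,0],"spin": 0,"hand": -1},{"translation": [0,0,0],"spin": 0,"hand": -1}]}}

```text
time: 10.1
tcp_pos: [0.5538, 0.135, 0.0816]
ee_rot: [-3.141, 0.004, -0.251]
force: [-3.6, 2.2, 6.7]
opening: 0.199
grip_force: 21.1
```

Run:
```python
from h import *
o=ctrl.observe();print(o["tcp_pos"],o["ee_rot"],o["force"])
pv=np.array([.6221,.0924]);w=o["tcp_pos"][:2]-pv; print(np.hypot(*w),.65-(np.arctan2(-w[1],-w[0])+.253))
```

```text
[0.55375822 0.13496495 0.08164506] [-3.14138465  0.00358106 -0.25051319] [-3.56101145  2.17696579  6.73844881]
0.0805131929001827 0.9540335418350927
```

>>> {"fn": "drive_tool", "kwargs": {"increments": [{"translation": [0,0,0],"spin": 0,"hand": -0.2},{"translation": [0,0,0],"spin": 0,"hand": -0.2},{"translation": [0,0,0],"spin": 0,"hand": -0.2},{"translation": [0,0,-1],"spin": 0,"hand": -0.2},{"translation": [0,0,-1],"spin": 0,"hand": -0.2}]}}

```text
time: 10.52
tcp_pos: [0.5543, 0.1335, 0.1299]
ee_rot: [3.14, 0.004, -0.251]
force: [0.6, 0.1, -0.4]
opening: 0.401
grip_force: 0.0
```

>>> {"fn": "drive_tool", "kwargs": {"increments": [{"translation": [0,0.5,-1],"spin": 0,"hand": -1},{"translation": [0,1,0],"spin": 0,"hand": -1},{"translation": [0,1,0],"spin": 0,"hand": -1},{"translation": [0,0,0],"spin": 0,"hand": -1},{"translation": [0,0,0],"spin": 0,"hand": -1}]}}

```text
time: 10.93
tcp_pos: [0.54, 0.0722, 0.1561]
ee_rot: [-3.141, 0.0, -0.253]
force: [0.1, -0.2, 0.0]
opening: 0.003
grip_force: 0.0
```

Run:
```python
from h import *
o=ctrl.observe();print(o["tcp_pos"],o["ee_rot"])
T,im=wshot("w5")
b=lambda q,r,z:rigp(.5700,.1062,-.253,[.055-r*np.cos(.65-q),-r*np.sin(.65-q),z])[0]
print(proj("wrist",[b(.955,.105,.053),b(.955,.08,.099),b(0,0,.06)],T))
```

```text
[0.53995776 0.07221634 0.15614215] [-3.14146949e+00  8.40610061e-06 -2.52923221e-01]
[[218.04529065 273.43275588]
 [205.98802123 267.66077029]
 [251.75727078 129.13135637]]
```

View pics/w5.png

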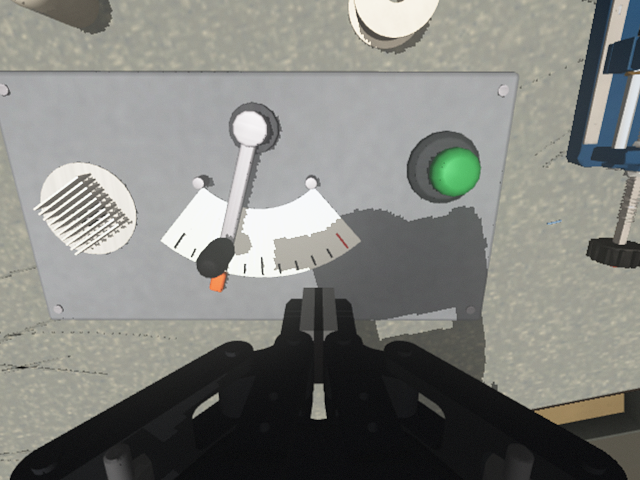

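The lever now points at the orange pointer at (218,283), with the arm's end near (234,235). I'll check that numerically.

Run:
```python
from h import *
from scipy.optimize import least_squares
T=np.load("pics/w5.npy"); im=cv2.imread("pics/w5.png"); g=cv2.cvtColor(im,cv2.COLOR_BGR2GRAY)
P=np.array([[.09,-.17,.045],[-.09,-.17,.045],[-.09,.17,.045],[0,.12,.045]])
uv=np.array([(518.5,73),(483,318.5),(50,318),(88,208)])
f=least_squares(lambda p:(proj("wrist",rigp(*p,P),T)-uv).ravel(),[.57,.1,-.25]);r=f.x;print(r,f.fun.round(1))
pv=rigp(*r,[.055,0,.045])[0]
def q(u,z):
    w=wray(T,u,z)-pv; return np.hypot(w[0],w[1]).round(4),(.65-(np.arctan2(-w[1],-w[0])-r[2])).round(3)
for v in(165,175,185,195): print(v,g[v,225:265].tolist())
h=cv2.cvtColor(im,cv2.COLOR_BGR2HSV); m=(abs(h[...,0].astype(int)-10)<8)&(h[...,1]>150); m[:260]=0;m[300:]=0; ys,xs=np.nonzero(m); print(xs.mean(),ys.mean(),len(xs),q((xs.mean(),ys.mean()),.052))
print("pivot px",proj("wrist",pv+[0,0,.014],T)); print("plunger",rigp(*r,[.03,-.125,.078]),wray(T,(455,171),.078))
for u in((247,160),(234,235)): print(q(u,.059))
```

```text
[ 0.5710853   0.10699637 -0.25562608] [ 3.2 -3.2 -2.3  2.7 -2.5  2.5  0.7  0.6]
165 [167, 167, 168, 167, 167, 166, 169, 168, 168, 168, 161, 168, 207, 224, 227, 227, 230, 230, 230, 230, 231, 231, 233, 226, 185, 145, 108, 94, 106, 104, 103, 116, 139, 151, 171, 169, 170, 171, 168, 169]
175 [172, 171, 172, 171, 169, 169, 169, 165, 160, 182, 213, 224, 222, 227, 228, 229, 227, 228, 229, 230, 231, 215, 174, 139, 101, 101, 107, 107, 107, 107, 122, 157, 170, 171, 172, 169, 171, 170, 172, 169]
185 [170, 172, 169, 170, 172, 161, 159, 192, 216, 224, 224, 225, 227, 227, 226, 225, 228, 230, 227, 197, 161, 126, 98, 108, 106, 108, 107, 123, 156, 170, 168, 169, 168, 168, 170, 169, 170, 171, 172, 171]
195 [172, 176, 176, 163, 159, 200, 216, 221, 221, 223, 225, 223, 225, 225, 227, 229, 220, 182, 155, 117, 101, 113, 113, 112, 108, 137, 176, 171, 171, 170, 172, 169, 168, 172, 171, 171, 171, 172, 173, 173]
217.48947368421054 282.72105263157897 190 (np.float64(0.1135), np.float64(0.933))
pivot px [250.51971245 127.67563346]
plunger [[ 0.56850405 -0.02152731  0.078     ]] [ 0.56997501 -0.01980071  0.078     ]
(np.float64(0.02), np.float64(0.819))
(np.float64(0.0716), np.float64(0.864))
```

Run:
```python
from h import *
T=np.load("pics/w5.npy"); r=(.5711,.1070,-.2556)
a=wray(T,(242.8,165),.059);b=wray(T,(235.8,195),.059);pv=rigp(*r,[.055,0,.045])[0]
Q=lambda w:.65-(np.arctan2(-w[1],-w[0])-r[2])
print(Q(b-a),Q(a-pv),Q(b-pv))
g=cv2.cvtColor(cv2.imread("pics/w5.png"),cv2.COLOR_BGR2GRAY)
```

```text
0.9413924193904315 0.9160718218197241 0.9277573686152336
```

Lever and pointer both read about 0.93 rad, so I'll press the plunger.

>>> {"fn": "drive_tool", "kwargs": {"increments": [{"translation": [0.5,0.84,0],"spin": 0,"hand": -1},{"translation": [0.5,0.84,0],"spin": 0,"hand": -1},{"translation": [0.5,0.84,0],"spin": 0,"hand": -1},{"translation": [0.5,0.84,0],"spin": 0,"hand": -1},{"translation": [0,0,0],"spin": 0,"hand": -1}]}}

```text
time: 11.4
tcp_pos: [0.5705, -0.0236, 0.1559]
ee_rot: [3.141, -0.004, -0.252]
force: [1.0, 0.3, 0.4]
opening: -0.001
grip_force: 0.0
```

>>> {"fn": "drive_tool", "kwargs": {"increments": [{"translation": [0,0,1],"spin": 0,"hand": -1},{"translation": [0,0,1],"spin": 0,"hand": -1},{"translation": [0,0,0.3],"spin": 0,"hand": -1},{"translation": [0,0,0],"spin": 0,"hand": -1},{"translation": [0,0,0],"spin": 0,"hand": -1}]}}

```text
time: 11.82
tcp_pos: [0.5677, -0.0195, 0.0983]
ee_rot: [-3.141, 0.001, -0.249]
force: [0.3, -0.5, -0.0]
opening: 0.002
grip_force: 0.0
```

>>> {"fn": "drive_tool", "kwargs": {"increments": [{"translation": [0,0,0.3],"spin": 0,"hand": -1},{"translation": [0,0,0.2],"spin": 0,"hand": -1},{"translation": [0,0,0.15],"spin": 0,"hand": -1},{"translation": [0,0,0],"spin": 0,"hand": -1},{"translation": [0,0,0],"spin": 0,"hand": -1}]}}

```text
time: 12.23
tcp_pos: [0.5689, -0.0204, 0.0831]
ee_rot: [-3.141, -0.003, -0.251]
force: [1.6, 1.7, 3.8]
opening: 0.004
grip_force: 2.1
```

>>> {"fn": "drive_tool", "kwargs": {"increments": [{"translation": [0,0,0.1],"spin": 0,"hand": -1},{"translation": [0,0,0.1],"spin": 0,"hand": -1},{"translation": [0,0,0],"spin": 0,"hand": -1},{"translation": [0,0,0],"spin": 0,"hand": -1}]}}

```text
time: 12.57
tcp_pos: [0.5689, -0.0203, 0.0787]
ee_rot: [-3.141, -0.003, -0.25]
force: [1.2, 2.3, 9.5]
opening: 0.001
grip_force: 5.0
```

>>> {"fn": "drive_tool", "kwargs": {"increments": [{"translation": [0,0,0.06],"spin": 0,"hand": -1},{"translation": [0,0,0],"spin": 0,"hand": -1},{"translation": [0,0,0],"spin": 0,"hand": -1}]}}

```text
time: 12.82
tcp_pos: [0.569, -0.0204, 0.0785]
ee_rot: [-3.141, -0.004, -0.25]
force: [-1.0, 2.3, 19.0]
opening: -0.001
grip_force: 9.3
```

>>> {"fn": "drive_tool", "kwargs": {"increments": [{"translation": [0,0,-0.5],"spin": 0,"hand": -1},{"translation": [0,0,-1],"spin": 0,"hand": -1},{"translation": [0,0,-1],"spin": 0,"hand": -1},{"translation": [-0.36,-0.97,-0.2],"spin": 0,"hand": 0},{"translation": [-0.36,-0.97,0],"spin": 0,"hand": 0}]}}

```text
time: 13.23
tcp_pos: [0.5631, 0.0299, 0.1451]
ee_rot: [3.141, -0.003, -0.253]
force: [-0.7, -0.1, -1.0]
opening: 0.272
grip_force: 0.0
```

>>> {"fn": "drive_tool", "kwargs": {"increments": [{"translation": [-0.36,-0.97,0],"spin": 0,"hand": 0},{"translation": [-0.36,-0.97,0],"spin": 0,"hand": 0},{"translation": [-0.36,-0.97,0],"spin": 0,"hand": 0},{"translation": [-0.36,-0.97,0],"spin": 0,"hand": 0},{"translation": [0,0,0],"spin": 0,"hand": 0}]}}

```text
time: 13.65
tcp_pos: [0.549, 0.1375, 0.1425]
ee_rot: [3.141, 0.004, -0.246]
force: [-0.1, -1.2, 0.4]
opening: 0.503
grip_force: 0.0
```

>>> {"fn": "drive_tool", "kwargs": {"increments": [{"translation": [0,0,0],"spin": 0,"hand": 0}]}}

```text
time: 13.73
tcp_pos: [0.55, 0.1348, 0.1426]
ee_rot: [3.14, 0.002, -0.247]
force: [-0.7, -1.1, -0.4]
opening: 0.497
grip_force: 0.0
```

>>> {"fn": "drive_tool", "kwargs": {"increments": [{"translation": [0.16,0,0.8],"spin": 0,"hand": 0},{"translation": [0,0,0.8],"spin": 0,"hand": 0},{"translation": [0,0,0.6],"spin": 0,"hand": 0},{"translation": [0,0,0.2],"spin": 0,"hand": 0},{"translation": [0,0,0],"spin": 0,"hand": 0}]}}

```text
time: 14.15
tcp_pos: [0.554, 0.1316, 0.0817]
ee_rot: [3.14, 0.004, -0.251]
force: [-0.5, 0.0, 1.1]
opening: 0.501
grip_force: 0.0
```

>>> {"fn": "drive_tool", "kwargs": {"increments": [{"translation": [0,0,0],"spin": 0,"hand": -1},{"translation": [0,0,0],"spin": 0,"hand": -1},{"translation": [0,0,0],"spin": 0,"hand": -1},{"translation": [0,0,0],"spin": 0,"hand": -1},{"translation": [0,0,0],"spin": 0,"hand": -1}]}}

```text
time: 14.57
tcp_pos: [0.5558, 0.1328, 0.0842]
ee_rot: [-3.142, -0.002, -0.25]
force: [-0.5, -0.5, 1.3]
opening: 0.2
grip_force: 21.3
```

>>> {"fn": "drive_tool", "kwargs": {"increments": [{"translation": [-0.12,0.56,0],"spin": 0,"hand": -1},{"translation": [-0.02,0.58,0],"spin": 0,"hand": -1},{"translation": [0.09,0.57,0],"spin": 0,"hand": -1},{"translation": [0.19,0.54,0],"spin": 0,"hand": -1},{"translation": [0.19,0.37,0],"spin": 0,"hand": -1}]}}

```text
time: 14.98
tcp_pos: [0.5456, 0.0679, 0.0839]
ee_rot: [-3.14, 0.002, -0.25]
force: [-1.8, 5.6, 2.8]
opening: 0.194
grip_force: 23.1
```

>>> {"fn": "drive_tool", "kwargs": {"increments": [{"translation": [0.18,0.26,0],"spin": 0,"hand": -1},{"translation": [0,0,0],"spin": 0,"hand": -1},{"translation": [0,0,0],"spin": 0,"hand": -1}]}}

```text
time: 15.23
tcp_pos: [0.5477, 0.063, 0.0838]
ee_rot: [-3.138, 0.005, -0.252]
force: [-3.5, 12.6, 7.5]
opening: 0.198
grip_force: 23.4
```

>>> {"fn": "drive_tool", "kwargs": {"increments": [{"translation": [0.06,0.08,0],"spin": 0,"hand": -1},{"translation": [0,0,0],"spin": 0,"hand": -1},{"translation": [0,0,0],"spin": 0,"hand": -1}]}}

```text
time: 15.48
tcp_pos: [0.5477, 0.0628, 0.0838]
ee_rot: [-3.135, 0.007, -0.252]
force: [-5.2, 19.2, 8.6]
opening: 0.195
grip_force: 23.8
```

It's against the stop. I'll release, lift clear and check.

>>> {"fn": "drive_tool", "kwargs": {"increments": [{"translation": [0,0,0],"spin": 0,"hand": 0},{"translation": [0,0,0],"spin": 0,"hand": 0},{"translation": [0,0,0],"spin": 0,"hand": 0},{"translation": [0,0,0],"spin": 0,"hand": 0},{"translation": [0,0,-0.8],"spin": 0,"hand": 0}]}}

```text
time: 15.9
tcp_pos: [0.5488, 0.0571, 0.1006]
ee_rot: [3.14, 0.006, -0.251]
force: [-0.0, -0.5, 0.5]
opening: 0.5
grip_force: 0.0
```

>>> {"fn": "drive_tool", "kwargs": {"increments": [{"translation": [0,0,-1],"spin": 0,"hand": 0},{"translation": [0,0,-1],"spin": 0,"hand": 0},{"translation": [0,0,-1],"spin": 0,"hand": 0},{"translation": [0,0,0],"spin": 0,"hand": 0},{"translation": [0,0,0],"spin": 0,"hand": 0}]}}

```text
time: 16.32
tcp_pos: [0.552, 0.057, 0.1798]
ee_rot: [-3.141, -0.004, -0.251]
force: [-0.8, 1.2, 0.5]
opening: 0.501
grip_force: 0.0
```

Run:
```python
from h import *
o=ctrl.observe();print(o["time"],o["tcp_pos"],o["force"])
T,im=wshot("w6"); g=cv2.cvtColor(im,cv2.COLOR_BGR2GRAY).astype(int); r=(.5711,.1070,-.2556)
# arm samples: correlate brightness along candidate lever lines at z=.059, plus orange pointer and disc checks
pv=rigp(*r,[.055,0,.045])[0]
for q in np.arange(-.1,.4,.05):
    a=.65-q; p=proj("wrist",rigp(*r,[[.055-R*np.cos(a),-R*np.sin(a),.059] for R in np.arange(.022,.05,.004)]),T)
    print(q.round(2),[int(g[int(round(v)),int(round(u))]) for u,v in p])
h=cv2.cvtColor(im,cv2.COLOR_BGR2HSV); m=(abs(h[...,0].astype(int)-10)<8)&(h[...,1]>150)
n,l,s,c=cv2.connectedComponentsWithStats(m.astype(np.uint8)); 
for i in range(1,n):
    if s[i,4]>60:
        w=wray(T,c[i],.052)-pv; print("orange",s[i,4],np.hypot(*w[:2]),.65-(np.arctan2(-w[1],-w[0])-r[2]))
```

```text
16.3167 [0.55203621 0.05699701 0.17976988] [-0.78295651  1.17527306  0.46697215]
-0.1 [235, 228, 234, 215, 185, 156, 163, 138]
-0.05 [231, 230, 228, 230, 232, 228, 229, 231]
0.0 [227, 224, 225, 222, 220, 218, 218, 219]
0.05 [221, 219, 218, 213, 212, 211, 210, 206]
0.1 [214, 208, 196, 207, 192, 166, 165, 164]
0.15 [202, 177, 165, 151, 169, 170, 173, 171]
0.2 [157, 170, 169, 168, 169, 172, 171, 174]
0.25 [169, 171, 170, 170, 168, 170, 174, 174]
0.3 [169, 168, 169, 171, 169, 167, 173, 173]
0.35 [168, 168, 171, 170, 169, 167, 169, 173]
orange 183 0.11234715403640974 0.938663181317807
```

The lever arm is centred at q≈0, the pointer hasn't moved, and the gripper is clear.

```bash
python3 -c "
from cell import ctrl; print(ctrl.hand_in())"
```

```text
the job is handed in; nothing more can be done
None
```

The air test is done and handed in: the heat sink was set on the outlet about 3 mm off centre, the lever lined up with the pointer at about 0.93 rad, the plunger was pressed to its bottom stop and let up, and the lever is back against its idle stop, all in 16.3 s; the hand-in gave no verdict.

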